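# Close up the paint chest

## Task

Close up the paint chest with the fingertips, grasping nothing and never reaching under the lid or into a drawer: push its yellow lid down until it lies shut, and push both drawers fully home, without slamming any of them. Leave the bottle, jar and tin around the chest standing where they are.

Things in the scene. Friction and masses are not known exactly. Their poses are not given: they have to be found in the camera images.
- chest: Low blue steel chest fixed to the bench, 170 deep (x), 300 wide (y), 92 high without lid. Origin: centre of its underside, on the bench. Its +x points away from the drawer face, +y to the left seen from the robot, z up. Drawers open to its -x (towards the robot); drawer face at x = -85. Lid hinge line at x = +85, z = 92, parallel to y. No paint pot in the tray stands above the rim.
- chest_lid (a joint): Angle of the yellow lid, rad: 0 shut, flat on the rim; grows as its free edge (robot side) rises; stop 1.6. Starts 0.65 to 1.1, leaning over the chest, outer face up and away from the robot. Stiff hinge (0.4 N m, a few N at the free edge): it stays where it is left and must be pressed down all the way.
- lid_edge (a point): Middle of the lid's free edge, on its outer (upper) face, 175 from the hinge. The lid is a plain plate 175 long x 304 wide x 8 thick, 0.25 kg, its underside passing through the hinge line; shut, its top is 100 above the bench. While open it can get in the way of a gripper working at the drawers. Its underside has a black rubber lining (chest_lid_c1), not to be touched.
- drawer_left (a joint): How far the left (chest +y) drawer is out, m: 0 fully home, stop at 0.12; starts 0.03 to 0.07. Red front plate 145 wide, 52 high (4 to 56 above the bench), 8 thick; when home its back lies against the drawer face of the chest. Sliding friction about 2 N; it stays where it is left. Not to be touched: the black lining on the back of the plate (drawer_left_c6), the tray floor (drawer_left_c1).
- drawer_right (a joint): The same for the right (chest -y) drawer, with a white front (lining drawer_right_c6, floor drawer_right_c1).
- pull_left (a point): Centre of the outer face of the left drawer's pull: a solid black bar 100 wide (chest y), 16 high, its centre 36 above the bench, joined to the middle of the front plate and standing 14 proud of it. It moves with the drawer: at chest y = +73.5, and x = -107 when the drawer is home.
- pull_right (a point): The same on the right drawer, at chest y = -73.5.
- amber: Amber bottle with black cap, loose, 44 diameter, 95 high; origin at the centre of its underside. Stands beside the chest. To be left alone.
- red_jar: Red jar with white cap, loose, 52 diameter, 60 high; origin at the centre of its underside. To be left alone.
- tin: Aluminium tin, loose, 60 diameter, 75 high; origin at the centre of its underside. To be left alone.

How it is judged:
By the outcome, as a careful person would: the job done as asked, in the order asked, and still so for the second after the job is handed in, with the robot touching nothing.
It also fails if it takes over 54 s, if anything falls off the work surface, if the arm or the gripper's body presses on something with over 40 N, if the wrist force passes 120 N, or if a joint passes its speed limit or range.

## Robot

A 6-joint arm with a two-finger parallel gripper is mounted at the origin on the work surface. World frame = base frame: x ahead of the robot, y to its left, z up, the work surface at z = 0. Lengths are in m, angles in rad, forces in N, time in s.
With the tool pointing down it reaches from about 0.35 to 0.975 m from the base axis. Payload 4.9 kg.
Tool frame: the origin (TCP) lies at the very end of the fingers, on their centre line; the grasp point (between the pads) lies 19 mm behind it; z points along the fingers, y is the line along which they close (so a half turn about z gives the same grasp; the last joint's range is limited). The gripper opens to 85 mm and grips with 20 to 120 N. Pads are 22 mm wide; open, the fingers measure 114 mm over their backs; the gripper's body (76 mm by 85 mm) begins 54 mm behind the grasp point. The pads swing forward as they close: fully open they stand 13 mm farther back than shut.
Start: joints at [-1.254, 0.053, 1.613, -0, 1.476, -0.119], TCP at [0.264, -0.567, 0.231] pointing down, gripper open.
Joint ranges: [-3.01, 3.01], [-1.01, 2.22], [0.06, 2.58], [-1.02, 4.17], [0.09, 2.62], [-3.14, 3.14]. Speed limits (rad/s): [2.57, 2.57, 3.14, 3.14, 3.14, 3.14].

## Interface

Orientations are given as a unit quaternion [w, x, y, z].
In Python, from plant import state, optics, ticket, nets gives the robot as it stands. The module is installed in compiled form; this text tells all that it offers.
- The arm moves only by the shell command python3 -m inch 'ROWS' [OPENING]. ROWS is JSON, a list of rows, each an object of numbers: "dx", "dy", "dz": the shift along the tool's x, y, z as a fraction of full scale; "rx", "ry", "rz": the turn, a rotation vector about the tool's x, y, z as a fraction of full scale. In form: [{"dx": .., "dy": .., "dz": .., "rx": .., "ry": .., "rz": ..}, ...]. A call has 1 to 5 rows; each row is the pose to reach, as a shift and turn from the pose commanded when the call began, along the tool's axes at that moment; what a row does not reach only later rows make up. Full scale, the value 1, is 0.8 m for a shift and 1.5 rad for a turn. A row lasts 1/10 s, in which the tool goes at most 50 mm and 8.59 degrees, less where a joint would pass 70% of its speed; a pose out of reach is approached as far as the arm can. A call with a number of a shift or a turn outside -1 to 1 is refused whole. A call with a gripper value outside its range is refused whole. OPENING is the opening, from -1 (shut) to 1 (fully open), set as the call begins (- or left out, the last holds). The fingers move at their own pace and stop on an object; the grip force is fixed at half the most. Time passes only in rows, so rows that repeat a pose let the fingers close. It gives the time, the measured TCP pose, the force, the opening and the grip force at its end, in the units of the state.
- state(): the state, without advancing time (a new reading comes with each control period).
- optics.grab_frame(name): name is "scene" or "top"; returns the picture (420x560x3 uint8, red, green, blue); there is no depth.
- optics.camera_info(name): a dict with "fx", "fy", "cx", "cy" (pixels), "R" (3x3) and "t" (3): a world point X has camera coordinates R X + t. Camera axes: x right, y down, z forward; pixel columns grow to the right and rows downward; lengths in m; the calibration is good to about 2 mm. A picture is of the moment at which its call begins. camera_info takes no time and is no camera call.
- ticket.job_done(): hands the job in; it is judged then, once.
Trained networks look in the newest picture that a camera, given by its name, has taken for a name from the list of things; names that differ only in an ending like _2 or _b are one class to them, and where a whole thing is asked for, a point or a joint stands for the part that bears it (a point fixed in the world has none). Each returns a list of dicts, best first, with "confidence" (0 to 1); they miss things now and then, are a little off and sometimes report something else, mostly with a low value. They report only what shows in the picture. A call takes as long as a camera call.
- nets.boxes_of(camera, name): "bbox" ([centre column, centre row, width, height] in pixels, round what is visible of it).
- nets.outline_of(camera, name): "pixels" (420x560 bool, what is visible of it) and "bbox" ([centre column, centre row, width, height] in pixels, round what is visible of it).
The state is a dict: "time": time; "joint_pos": joint angles; "joint_vel": joint speeds; "joint_efforts": joint torques, N m; "tool_pos": TCP position; "tool_rot": TCP orientation; "contact_force": force on the tool from outside, world axes, zero at the start; "ft_torque": the same for the moment, N m; "gripper_width": opening from 0.0 (shut) to 1.0 (fully open); "grasp_force": force on a finger pad.
Only numpy, scipy, OpenCV 4.12 (cv2) and the standard library are available. Lean on these libraries where they do the work, as an engineer would, in place of code of your own. Each camera call takes 0.05 s, during which the arm holds its last target. There are 200 camera calls.

## Working session

There is one attempt and no reset: what is moved stays moved. The work goes in short steps, Python scripts to look and compute and a shell command to move; the robot and the scene stay as the last step left them, time stands still between calls to the robot, and variables do not carry over. Pictures are saved under pics/ and viewed, at most 10 in all, crops included, and the job is handed in when it is done.

```bash
mkdir -p pics
python3 - <<'E'
from plant import state, optics, nets
import cv2, numpy as np
s=state();print(s['time'],s['tool_pos'],s['tool_rot'],s['gripper_width'])
for c in ("scene","top"):
    im=optics.grab_frame(c);cv2.imwrite(f"pics/{c}0.png",im[...,::-1])
    i=optics.camera_info(c);print(c,i['fx'],i['cx'],i['cy'],np.round(-i['R'].T@i['t'],3),np.round(i['R'],3).tolist())
    for n in ("chest","chest_lid","drawer_left","drawer_right","pull_left","pull_right","amber","red_jar","tin"):
        print(n,[(np.round(d['bbox']).tolist(),round(d['confidence'],2)) for d in nets.boxes_of(c,n)[:2]])
E
```

```text
0.0 [ 0.26362285 -0.56598528  0.23006364] [-1.03180947e-03  9.76354912e-01  2.16171239e-01 -1.25146643e-04] 0.9994369346884944
scene 477.4654588168188 271.96938522989603 208.84713933657355 [0.339 0.743 1.003] [[-0.911, -0.412, -0.013], [-0.314, 0.714, -0.626], [0.268, -0.566, -0.779]]
chest [([315.0, 168.0, 121.0, 136.0], 0.68)]
chest_lid [([306.0, 143.0, 99.0, 88.0], 0.67)]
drawer_left [([334.0, 208.0, 38.0, 50.0], 0.83)]
drawer_right [([360.0, 172.0, 35.0, 40.0], 0.61)]
pull_left [([333.0, 210.0, 39.0, 54.0], 0.6)]
pull_right [([360.0, 174.0, 39.0, 48.0], 0.81), ([307.0, 143.0, 101.0, 88.0], 0.59)]
amber [([244.0, 220.0, 17.0, 26.0], 0.93)]
red_jar [([365.0, 131.0, 19.0, 24.0], 0.53)]
tin [([283.0, 238.0, 23.0, 36.0], 0.76)]
top 400.56308303157783 283.4995986037755 209.26688663645112 [0.44  0.083 1.069] [[-0.028, -1.0, 0.012], [-0.98, 0.026, -0.195], [0.195, -0.017, -0.981]]
chest [([364.0, 225.0, 138.0, 106.0], 0.62), ([268.0, 225.0, 24.0, 31.0], 0.36)]
chest_lid [([368.0, 204.0, 140.0, 60.0], 0.87)]
drawer_left [([324.0, 258.0, 60.0, 24.0], 0.6), ([380.0, 265.0, 60.0, 30.0], 0.54)]
drawer_right [([382.0, 263.0, 62.0, 26.0], 0.65)]
pull_left []
pull_right [([383.0, 264.0, 61.0, 30.0], 0.83)]
amber [([268.0, 185.0, 12.0, 23.0], 0.85)]
red_jar [([443.0, 248.0, 23.0, 24.0], 0.8)]
tin [([267.0, 224.0, 26.0, 27.0], 0.78)]
```

View pics/scene0.png

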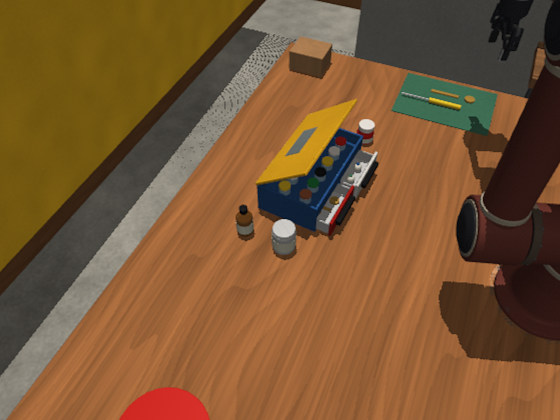

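View pics/top0.png

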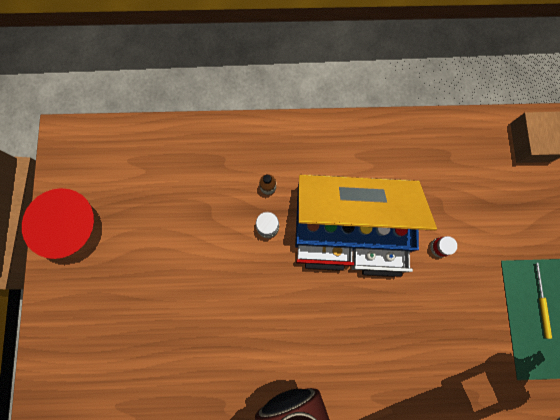

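The scene view shows the chest around (315,168) with the lid open. In the top view the chest is near (360,225), the tin at (267,224), the bottle at (267,185) and the jar at (445,246). I'll zoom in to pick points.

Run:
```python
import cv2
a=cv2.imread("pics/scene0.png")[90:250,230:390];cv2.imwrite("pics/s1.png",cv2.resize(a,(600,600),interpolation=cv2.INTER_CUBIC))
a=cv2.imread("pics/top0.png")[165:285,285:445];cv2.imwrite("pics/t1.png",cv2.resize(a,(800,600),interpolation=cv2.INTER_CUBIC))
```

```text
(no output)
```

View pics/s1.png

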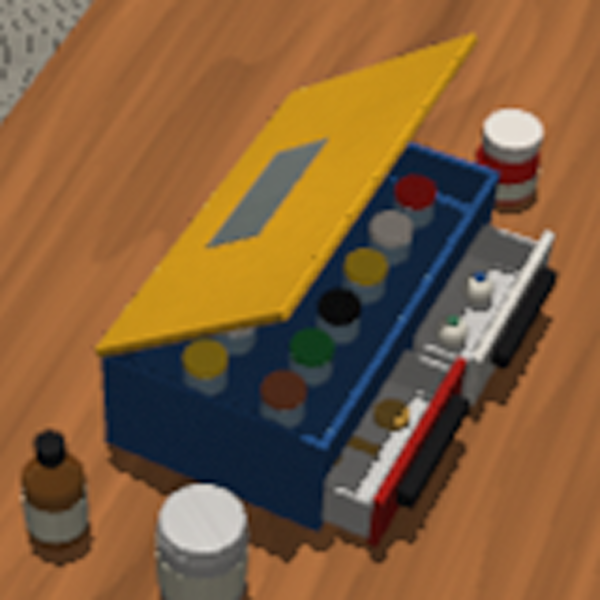

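View pics/t1.png

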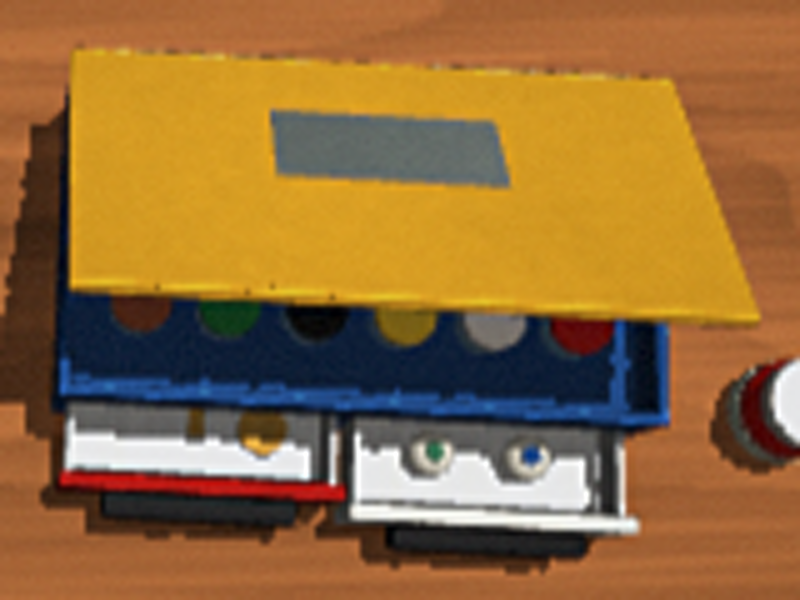

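```bash
cat > fit.py <<'E'
import numpy as np
from plant import optics
CI={c:optics.camera_info(c) for c in("scene","top")}
def proj(c,X):
    i=CI[c];p=i['R']@X+i['t'];return np.array([i['fx']*p[0]/p[2]+i['cx'],i['fy']*p[1]/p[2]+i['cy']])
def ray(c,px,z):
    i=CI[c];d=i['R'].T@np.array([(px[0]-i['cx'])/i['fx'],(px[1]-i['cy'])/i['fy'],1]);o=-i['R'].T@i['t'];return o+d*(z-o[2])/d[2]
def W(p,l):
    c,s=np.cos(p[2]),np.sin(p[2]);return np.array([p[0]+c*l[0]-s*l[1],p[1]+s*l[0]+c*l[1],l[2]])
def lid(a,u,y):return (.085-u*np.cos(a)+.008*np.sin(a),y,.092+u*np.sin(a)+.008*np.cos(a))
E
python3 - <<'E'
from fit import *
from scipy.optimize import least_squares
F={'hl':lambda p:lid(p[3],0,.152),'hr':lambda p:lid(p[3],0,-.152),'fl':lambda p:lid(p[3],.175,.152),'fr':lambda p:lid(p[3],.175,-.152),
'rl':lambda p:(-.085,.15,.092),'rr':lambda p:(-.085,-.15,.092),'bl':lambda p:(-.085,.15,0),
'Ll':lambda p:(-.093-p[4],.146,.056),'Lr':lambda p:(-.093-p[4],.001,.056),'Rl':lambda p:(-.093-p[5],-.001,.056),'Rr':lambda p:(-.093-p[5],-.146,.056)}
O={'scene':dict(hl=(100,346),fl=(285,312),fr=(475,36),hr=(300,90),rl=(331,443),rr=(497,175),bl=(322,527),Ll=(375,500),Lr=(466,362),Rl=(478,355),Rr=(553,235)),
'top':dict(hl=(72,50),hr=(672,80),fr=(758,318),fl=(72,288),rl=(60,398),rr=(668,418),Ll=(62,483),Lr=(345,495),Rl=(352,517),Rr=(638,527))}
def px(c,q):
    s,o=((3.75,(230,90)) if c=='scene' else (5,(285,165)));return (np.array(q)+.5)/s-.5+o
def res(p):return np.concatenate([proj(c,W(p,F[k](p)))-px(c,q) for c in O for k,q in O[c].items()])
r=least_squares(res,[.53,-.12,0,.8,.05,.05],loss='soft_l1');print(np.round(r.x,4))
e=r.fun.reshape(-1,2);print([(c,k,np.round(v,1).tolist()) for (c,k),v in zip([(c,k) for c in O for k in O[c]],e)])
p=r.x;np.save('p.npy',p)
for n,l in dict(edge=lid(p[3],.175,0),edgeL=lid(p[3],.175,.152),edgeR=lid(p[3],.175,-.152),pullL=(-.107-p[4],.0735,.036),pullR=(-.107-p[5],-.0735,.036)).items():print(n,np.round(W(p,l),3))
print('jar',ray('top',(448,245),.06),'tin',ray('top',(267,224),.075),'amber',ray('top',(268,179),.095))
E
```

```text
[ 0.6215 -0.1194 -0.0793  0.6487  0.031   0.0396]
[('scene', 'hl', [-0.8, 0.8]), ('scene', 'fl', [0.9, 0.4]), ('scene', 'fr', [1.6, -0.8]), ('scene', 'hr', [-1.3, -0.0]), ('scene', 'rl', [0.0, 1.4]), ('scene', 'rr', [2.2, -1.2]), ('scene', 'bl', [0.2, 1.2]), ('scene', 'Ll', [2.3, -0.0]), ('scene', 'Lr', [0.8, -1.7]), ('scene', 'Rl', [0.9, 0.8]), ('scene', 'Rr', [0.8, -1.3]), ('top', 'hl', [-0.4, -1.1]), ('top', 'hr', [0.2, -0.8]), ('top', 'fr', [0.6, 0.2]), ('top', 'fl', [-0.8, -1.0]), ('top', 'rl', [-0.5, -1.1]), ('top', 'rr', [0.3, 1.2]), ('top', 'Ll', [-0.6, -1.0]), ('top', 'Lr', [0.4, -0.4]), ('top', 'Rl', [-0.3, -1.3]), ('top', 'Rr', [0.1, -0.3])]
edge [ 0.572 -0.115  0.204]
edgeL [0.584 0.036 0.204]
edgeR [ 0.56  -0.267  0.204]
pullL [ 0.49  -0.035  0.036]
pullR [ 0.47  -0.181  0.036]
jar [ 0.53687301 -0.34949182  0.06      ] tin [0.60048662 0.10758072 0.075     ] amber [0.71171984 0.10222858 0.095     ]
```

```bash
cat > go.py <<'E'
import sys;from fit import *
from plant import state
from scipy.spatial.transform import Rotation as Ro
p=np.load('p.npy')
def go(x,y,z,tilt=0):
    "target in chest coords"
    s=state();q=s['tool_rot'];R=Ro.from_quat([*q[1:],q[0]])
    T=Ro.from_euler('z',p[2])*Ro.from_euler('x',np.pi)*Ro.from_euler('y',tilt)
    print('toolz',np.round(T.as_matrix()[:,2],2))
    P=s['tool_pos'];c,n=np.cos(p[2]),np.sin(p[2]);d=P[:2]-p[:2]
    print('now chest',np.round([c*d[0]+n*d[1],-n*d[0]+c*d[1],P[2]],4),'F',np.round(s['contact_force'],1),'t',s['time'],'g',s['gripper_width'])
    print('d',np.round(R.inv().apply(W(p,(x,y,z))-P)/.8,4),'r',np.round((R.inv()*T).as_rotvec()/1.5,4))
go(*map(float,sys.argv[1:]))
E
python3 go.py -0.045 0 0.26
```

```text
toolz [-0. -0. -1.]
now chest [-0.3211 -0.4741  0.2313] F [-0.3 -0.1 -0.2] t 1.0 g 1.000815556615155
d [ 0.5924 -0.3457 -0.0359] r [ 0.     -0.      0.3434]
```

```bash
python3 -m inch '[{"dx":0.592,"dy":-0.346,"dz":-0.045,"rz":0.343},{"dx":0.592,"dy":-0.346,"dz":-0.045,"rz":0.343},{"dx":0.592,"dy":-0.346,"dz":-0.045,"rz":0.343},{"dx":0.592,"dy":-0.346,"dz":-0.045,"rz":0.343},{"dx":0.592,"dy":-0.346,"dz":-0.045,"rz":0.343}]' -1; python3 go.py -0.045 0 0.26
```

```text
toolz [-0. -0. -1.]
now chest [-0.3211 -0.4741  0.2313] F [-0.3 -0.1 -0.2] t 1.0 g 1.000815556615155
d [ 0.5924 -0.3457 -0.0359] r [ 0.     -0.      0.3434]validation failed for argument at $[0]...
```

```bash
python3 -m inch '[{"dx":0.592,"dy":-0.346,"dz":-0.045,"rx":0,"ry":0,"rz":0.343},{"dx":0.592,"dy":-0.346,"dz":-0.045,"rx":0,"ry":0,"rz":0.343},{"dx":0.592,"dy":-0.346,"dz":-0.045,"rx":0,"ry":0,"rz":0.343},{"dx":0.592,"dy":-0.346,"dz":-0.045,"rx":0,"ry":0,"rz":0.343},{"dx":0.592,"dy":-0.346,"dz":-0.045,"rx":0,"ry":0,"rz":0.343}]' -1; python3 go.py -0.045 0 0.26
```

```text
time: 1.5
tool_pos: [0.4054, -0.3619, 0.2478]
tool_rot: [0.0, 0.999, -0.04, 0.0]
contact_force: [1.8, 0.1, 0.2]
gripper_width: 0.149
grasp_force: 0.0
toolz [-0. -0. -1.]
now chest [-0.1963 -0.2589  0.2478] F [1.8 0.1 0.2] t 1.5 g 0.14881521993051586
d [ 0.1887 -0.3239 -0.0152] r [ 0.0002 -0.0003 -0.0008]
```

```bash
python3 -m inch '[{"dx":0.185,"dy":-0.32,"dz":-0.015,"rx":0,"ry":0,"rz":0},{"dx":0.185,"dy":-0.32,"dz":-0.015,"rx":0,"ry":0,"rz":0},{"dx":0.185,"dy":-0.32,"dz":-0.015,"rx":0,"ry":0,"rz":0},{"dx":0.185,"dy":-0.32,"dz":-0.015,"rx":0,"ry":0,"rz":0},{"dx":0.185,"dy":-0.32,"dz":-0.015,"rx":0,"ry":0,"rz":0}]'; python3 -m inch '[{"dx":0,"dy":0,"dz":0,"rx":0,"ry":0,"rz":0}]'; python3 go.py -0.045 0 0.21
```

```text
time: 2.0
tool_pos: [0.5471, -0.156, 0.2581]
tool_rot: [0.0, 0.999, -0.039, 0.0]
contact_force: [-0.2, -0.8, 0.1]
gripper_width: -0.0
grasp_force: 0.0
time: 2.1
tool_pos: [0.5486, -0.1531, 0.2582]
tool_rot: [-0.001, 0.999, -0.036, 0.001]
contact_force: [-1.0, -0.5, 0.2]
gripper_width: 0.002
grasp_force: 0.0
toolz [-0. -0. -1.]
now chest [-0.07   -0.0394  0.2582] F [-1.  -0.5  0.2] t 2.1 g 0.0016995086592479056
d [ 0.0315 -0.0489  0.0604] r [-0.001  -0.0011  0.0051]
```

```bash
python3 -m inch '[{"dx":0.031,"dy":-0.049,"dz":0.0,"rx":0,"ry":0,"rz":0},{"dx":0.031,"dy":-0.049,"dz":0.03,"rx":0,"ry":0,"rz":0},{"dx":0.031,"dy":-0.049,"dz":0.05,"rx":0,"ry":0,"rz":0},{"dx":0.031,"dy":-0.049,"dz":0.055,"rx":0,"ry":0,"rz":0},{"dx":0.031,"dy":-0.049,"dz":0.06,"rx":0,"ry":0,"rz":0}]'; python3 -m inch '[{"dx":0,"dy":0,"dz":0.01,"rx":0,"ry":0,"rz":0},{"dx":0,"dy":0,"dz":0.02,"rx":0,"ry":0,"rz":0},{"dx":0,"dy":0,"dz":0.03,"rx":0,"ry":0,"rz":0},{"dx":0,"dy":0,"dz":0.04,"rx":0,"ry":0,"rz":0}]';python3 go.py -0.045 0 0.10
```

```text
time: 2.6
tool_pos: [0.5733, -0.1215, 0.2089]
tool_rot: [-0.0, 0.999, -0.04, -0.001]
contact_force: [-0.4, 0.5, 0.5]
gripper_width: -0.002
grasp_force: 0.0
time: 3.0
tool_pos: [0.5744, -0.1209, 0.1774]
tool_rot: [0.0, 0.999, -0.039, 0.001]
contact_force: [-0.4, 0.4, 2.2]
gripper_width: -0.002
grasp_force: 0.7
toolz [-0. -0. -1.]
now chest [-0.0469 -0.0053  0.1774] F [-0.4  0.4  2.2] t 3.0 g -0.001701049333449299
d [ 0.0022 -0.0067  0.0968] r [ 0.0001 -0.0009  0.0002]
```

```bash
python3 -m inch '[{"dx":0,"dy":0,"dz":0.01,"rx":0,"ry":0,"rz":0},{"dx":0,"dy":0,"dz":0.02,"rx":0,"ry":0,"rz":0},{"dx":0,"dy":0,"dz":0.03,"rx":0,"ry":0,"rz":0},{"dx":0,"dy":0,"dz":0.04,"rx":0,"ry":0,"rz":0},{"dx":0,"dy":0,"dz":0.05,"rx":0,"ry":0,"rz":0}]';python3 -m inch '[{"dx":0,"dy":0,"dz":0.007,"rx":0,"ry":0,"rz":0},{"dx":0,"dy":0,"dz":0.014,"rx":0,"ry":0,"rz":0},{"dx":0,"dy":0,"dz":0.02,"rx":0,"ry":0,"rz":0},{"dx":0,"dy":0,"dz":0.025,"rx":0,"ry":0,"rz":0}]'; python3 go.py -0.045 0 0.10
```

```text
time: 3.5
tool_pos: [0.574, -0.1206, 0.1369]
tool_rot: [-0.0, 0.999, -0.039, -0.0]
contact_force: [-0.8, 0.5, 1.7]
gripper_width: -0.0
grasp_force: 0.8
time: 3.9
tool_pos: [0.574, -0.1207, 0.1173]
tool_rot: [-0.0, 0.999, -0.039, -0.0]
contact_force: [-0.2, 0.8, 1.8]
gripper_width: -0.004
grasp_force: 0.7
toolz [-0. -0. -1.]
now chest [-0.0473 -0.0051  0.1173] F [-0.2  0.8  1.8] t 3.9 g -0.004123470446204835
d [ 0.0029 -0.0064  0.0216] r [-0.      0.0001  0.0004]
```

```bash
python3 -m inch '[{"dx":0,"dy":0,"dz":0.005,"rx":0,"ry":0,"rz":0},{"dx":0,"dy":0,"dz":0.009,"rx":0,"ry":0,"rz":0},{"dx":0,"dy":0,"dz":0.013,"rx":0,"ry":0,"rz":0},{"dx":0,"dy":0,"dz":0.016,"rx":0,"ry":0,"rz":0},{"dx":0,"dy":0,"dz":0.018,"rx":0,"ry":0,"rz":0}]';python3 -m inch '[{"dx":0,"dy":0,"dz":0.001,"rx":0,"ry":0,"rz":0},{"dx":0,"dy":0,"dz":0.002,"rx":0,"ry":0,"rz":0},{"dx":0,"dy":0,"dz":0.003,"rx":0,"ry":0,"rz":0}]'; python3 go.py -0.045 0 0.10
```

```text
time: 4.4
tool_pos: [0.5739, -0.1207, 0.103]
tool_rot: [-0.0, 0.999, -0.039, -0.0]
contact_force: [-1.1, -0.2, 0.9]
gripper_width: 0.002
grasp_force: 0.7
time: 4.7
tool_pos: [0.5741, -0.1207, 0.1009]
tool_rot: [-0.0, 0.999, -0.039, 0.0]
contact_force: [-1.2, 0.4, 0.8]
gripper_width: -0.003
grasp_force: 0.7
toolz [-0. -0. -1.]
now chest [-0.0472 -0.0051  0.1009] F [-1.2  0.4  0.8] t 4.7 g -0.0034890474602348133
d [ 0.0027 -0.0063  0.0011] r [-0.     -0.0001  0.0004]
```

```bash
python3 -m inch '[{"dx":0,"dy":0,"dz":0.001,"rx":0,"ry":0,"rz":0},{"dx":0,"dy":0,"dz":0.002,"rx":0,"ry":0,"rz":0},{"dx":0,"dy":0,"dz":0.003,"rx":0,"ry":0,"rz":0},{"dx":0,"dy":0,"dz":0.003,"rx":0,"ry":0,"rz":0}]'; python3 go.py -0.045 0 0.10
```

```text
time: 5.1
tool_pos: [0.5741, -0.1207, 0.1]
tool_rot: [-0.0, 0.999, -0.039, -0.0]
contact_force: [-5.2, 0.8, 8.6]
gripper_width: -0.001
grasp_force: 4.2
toolz [-0. -0. -1.]
now chest [-0.0471 -0.0051  0.1   ] F [-5.2  0.8  8.6] t 5.1 g -0.0007973589044623741
d [ 0.0026 -0.0064  0.    ] r [0.     0.0002 0.0005]
```

```bash
python3 -m inch '[{"dx":0,"dy":0,"dz":0.002,"rx":0,"ry":0,"rz":0},{"dx":0,"dy":0,"dz":0.002,"rx":0,"ry":0,"rz":0},{"dx":0,"dy":0,"dz":-0.02,"rx":0,"ry":0,"rz":0},{"dx":0,"dy":0,"dz":-0.05,"rx":0,"ry":0,"rz":0},{"dx":0,"dy":0,"dz":-0.05,"rx":0,"ry":0,"rz":0}]'; python3 go.py -0.21 0.0735 0.15 -0.4
python3 - <<'E'
from fit import *; from plant import nets; import cv2
for c in("top","scene"):
    im=optics.grab_frame(c)[...,::-1]; a=im[165:285,285:445] if c=="top" else im[110:230,230:390]
    cv2.imwrite(f"pics/{c}2.png",cv2.resize(a,(800,600),interpolation=cv2.INTER_CUBIC))
E
```

```text
time: 5.6
tool_pos: [0.5765, -0.1215, 0.1423]
tool_rot: [0.001, 0.999, -0.039, 0.004]
contact_force: [0.4, -0.9, 0.7]
gripper_width: -0.002
grasp_force: 0.0
toolz [-0.39  0.03 -0.92]
now chest [-0.0447 -0.0057  0.1423] F [ 0.4 -0.9  0.7] t 5.6 g -0.0018526928003778208
d [-0.2065 -0.0991 -0.0113] r [ 1.200e-03 -2.716e-01  2.000e-04]
```

View pics/scene2.png

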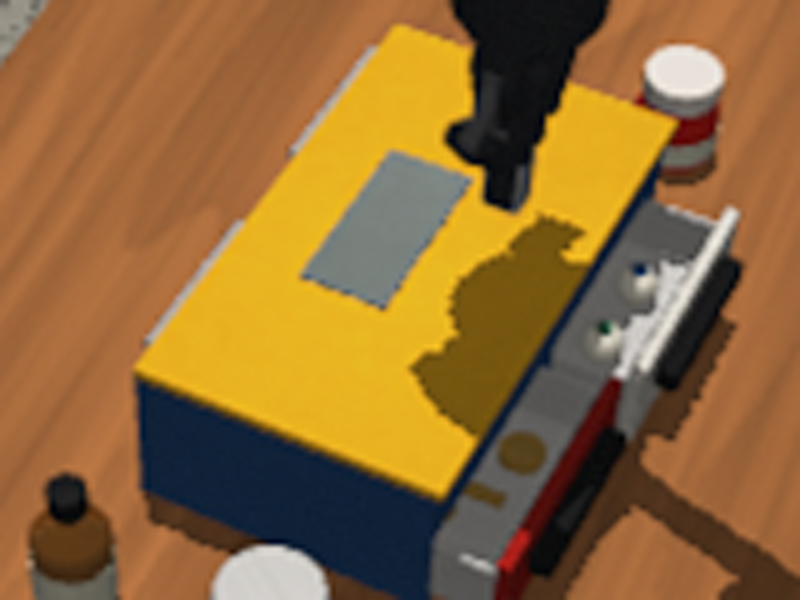

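The scene crop shows the lid lying flat, shut on the rim. Both drawers are still out: the red one near (560,470), the white one near (690,300). Next are the drawers, with the tool tilted so its body stays clear of the lid.

```bash
python3 -m inch '[{"dx":-0.207,"dy":-0.099,"dz":-0.02,"rx":0,"ry":0.267,"rz":0},{"dx":-0.207,"dy":-0.099,"dz":-0.02,"rx":0,"ry":0.267,"rz":0},{"dx":-0.207,"dy":-0.099,"dz":-0.02,"rx":0,"ry":0.267,"rz":0},{"dx":-0.207,"dy":-0.099,"dz":-0.02,"rx":0,"ry":0.267,"rz":0},{"dx":-0.207,"dy":-0.099,"dz":-0.02,"rx":0,"ry":0.267,"rz":0}]'; python3 -m inch '[{"dx":0,"dy":0,"dz":0,"rx":0,"ry":0,"rz":0}]'; python3 go.py -0.19 0.0735 0.032 0.4
```

```text
time: 6.2
tool_pos: [0.4123, -0.0276, 0.151]
tool_rot: [0.007, 0.98, -0.039, 0.197]
contact_force: [0.2, 0.2, -0.1]
gripper_width: -0.002
grasp_force: 0.0
time: 6.3
tool_pos: [0.4126, -0.0272, 0.1521]
tool_rot: [0.008, 0.979, -0.038, 0.199]
contact_force: [1.1, -0.8, 0.0]
gripper_width: -0.0
grasp_force: 0.0
toolz [ 0.39 -0.03 -0.92]
now chest [-0.2156  0.0753  0.1521] F [ 1.1 -0.8  0. ] t 6.3 g -0.00040507364842194205
d [-0.0292  0.0023  0.1507] r [-0.0006 -0.0006  0.0011]
```

```bash
python3 -m inch '[{"dx":-0.029,"dy":0.002,"dz":0.05,"rx":0,"ry":0,"rz":0},{"dx":-0.029,"dy":0.002,"dz":0.1,"rx":0,"ry":0,"rz":0},{"dx":-0.029,"dy":0.002,"dz":0.14,"rx":0,"ry":0,"rz":0},{"dx":-0.029,"dy":0.002,"dz":0.151,"rx":0,"ry":0,"rz":0},{"dx":-0.029,"dy":0.002,"dz":0.151,"rx":0,"ry":0,"rz":0}]'; python3 go.py -0.16 0.0735 0.032 0.4;python3 go.py -0.12 0.0735 0.032 0.4
```

```text
time: 6.8
tool_pos: [0.4387, -0.0319, 0.0303]
tool_rot: [0.007, 0.98, -0.039, 0.195]
contact_force: [0.7, 0.3, -0.2]
gripper_width: 0.002
grasp_force: 0.0
toolz [ 0.39 -0.03 -0.92]
now chest [-0.1891  0.0728  0.0303] F [ 0.7  0.3 -0.2] t 6.8 g 0.002391361823522533
d [ 0.0345 -0.0009  0.012 ] r [-0.0011  0.0048 -0.0002]
toolz [ 0.39 -0.03 -0.92]
now chest [-0.1891  0.0728  0.0303] F [ 0.7  0.3 -0.2] t 6.8 g 0.002391361823522533
d [ 0.0807 -0.0009  0.0311] r [-0.0011  0.0048 -0.0002]
```

```bash
python3 -m inch '[{"dx":0.017,"dy":0,"dz":0.006,"rx":0,"ry":0.002,"rz":0},{"dx":0.034,"dy":0,"dz":0.012,"rx":0,"ry":0.003,"rz":0},{"dx":0.040,"dy":0,"dz":0.0145,"rx":0,"ry":0.003,"rz":0},{"dx":0.045,"dy":0,"dz":0.0165,"rx":0,"ry":0.003,"rz":0},{"dx":0.050,"dy":0,"dz":0.0185,"rx":0,"ry":0.003,"rz":0}]';python3 -m inch '[{"dx":0.005,"dy":0,"dz":0.002,"rx":0,"ry":0,"rz":0},{"dx":0.01,"dy":0,"dz":0.004,"rx":0,"ry":0,"rz":0},{"dx":0.015,"dy":0,"dz":0.006,"rx":0,"ry":0,"rz":0},{"dx":0.02,"dy":0,"dz":0.008,"rx":0,"ry":0,"rz":0}]'; python3 go.py -0.117 0.0735 0.032 0.4
```

```text
time: 7.3
tool_pos: [0.483, -0.0357, 0.0361]
tool_rot: [0.008, 0.979, -0.038, 0.201]
contact_force: [-2.2, -0.7, 1.6]
gripper_width: 0.001
grasp_force: 1.1
time: 7.7
tool_pos: [0.5002, -0.0371, 0.0362]
tool_rot: [0.008, 0.979, -0.039, 0.201]
contact_force: [-2.3, -2.4, -0.5]
gripper_width: 0.003
grasp_force: 1.0
toolz [ 0.39 -0.03 -0.92]
now chest [-0.1274  0.0724  0.0362] F [-2.3 -2.4 -0.5] t 7.7 g 0.0033498511742839623
d [ 0.0099 -0.0013  0.0099] r [-0.0001 -0.0027  0.0004]
```

```bash
python3 -m inch '[{"dx":0.004,"dy":0,"dz":0.0022,"rx":0,"ry":0,"rz":0},{"dx":0.007,"dy":0,"dz":0.0035,"rx":0,"ry":0,"rz":0},{"dx":0.009,"dy":0,"dz":0.0045,"rx":0,"ry":0,"rz":0},{"dx":0.011,"dy":0,"dz":0.0055,"rx":0,"ry":0,"rz":0}]'; python3 go.py -0.117 0.0735 0.032 0.4
```

```text
time: 8.1
tool_pos: [0.5104, -0.0379, 0.0361]
tool_rot: [0.008, 0.979, -0.039, 0.201]
contact_force: [-2.8, -1.0, 0.3]
gripper_width: -0.003
grasp_force: 1.0
toolz [ 0.39 -0.03 -0.92]
now chest [-0.1172  0.0724  0.0361] F [-2.8 -1.   0.3] t 8.1 g -0.0031048713781242163
d [-0.0018 -0.0013  0.0048] r [-0.0001 -0.0035  0.0004]
```

```bash
python3 -m inch '[{"dx":0.0012,"dy":0,"dz":0.0005,"rx":0,"ry":0,"rz":0},{"dx":0.0024,"dy":0,"dz":0.001,"rx":0,"ry":0,"rz":0},{"dx":0.0036,"dy":0,"dz":0.0015,"rx":0,"ry":0,"rz":0},{"dx":0.0048,"dy":0,"dz":0.002,"rx":0,"ry":0,"rz":0}]'; python3 go.py -0.117 0.0735 0.032 0.4
```

```text
time: 8.5
tool_pos: [0.5134, -0.038, 0.0357]
tool_rot: [0.008, 0.979, -0.038, 0.2]
contact_force: [-12.0, -0.8, 8.1]
gripper_width: 0.001
grasp_force: 6.0
toolz [ 0.39 -0.03 -0.92]
now chest [-0.1142  0.0725  0.0357] F [-12.   -0.8   8.1] t 8.5 g 0.0013659666838069307
d [-0.005  -0.0012  0.0029] r [-0.0003 -0.0014  0.0007]
```

```bash
python3 -m inch '[{"dx":0.001,"dy":0,"dz":0.0005,"rx":0,"ry":0,"rz":0},{"dx":0.001,"dy":0,"dz":0.0005,"rx":0,"ry":0,"rz":0},{"dx":-0.04,"dy":0,"dz":-0.017,"rx":0,"ry":0,"rz":0},{"dx":-0.09,"dy":0,"dz":-0.037,"rx":0,"ry":0,"rz":0},{"dx":-0.09,"dy":0,"dz":-0.037,"rx":0,"ry":0,"rz":0}]'; python3 go.py -0.195 -0.0735 0.032 0.4
```

```text
time: 9.0
tool_pos: [0.4312, -0.0303, 0.0315]
tool_rot: [0.007, 0.979, -0.039, 0.2]
contact_force: [0.3, -0.3, -1.0]
gripper_width: -0.002
grasp_force: 0.0
toolz [ 0.39 -0.03 -0.92]
now chest [-0.1968  0.0737  0.0315] F [ 0.3 -0.3 -1. ] t 9.0 g -0.0018918623136765765
d [0.0023 0.184  0.    ] r [-0.0009 -0.0014  0.0001]
```

```bash
python3 -m inch '[{"dx":0,"dy":0.06,"dz":0,"rx":0,"ry":0,"rz":0},{"dx":0,"dy":0.12,"dz":0,"rx":0,"ry":0,"rz":0},{"dx":0,"dy":0.184,"dz":0,"rx":0,"ry":0,"rz":0},{"dx":0,"dy":0.184,"dz":0,"rx":0,"ry":0,"rz":0},{"dx":0,"dy":0.184,"dz":0,"rx":0,"ry":0,"rz":0}]'; python3 go.py -0.154 -0.0735 0.032 0.4
```

```text
time: 9.5
tool_pos: [0.4254, -0.1804, 0.0354]
tool_rot: [0.008, 0.979, -0.04, 0.201]
contact_force: [-0.3, -0.5, 0.1]
gripper_width: 0.004
grasp_force: 0.0
toolz [ 0.39 -0.03 -0.92]
now chest [-0.1907 -0.0764  0.0354] F [-0.3 -0.5  0.1] t 9.5 g 0.0042086585349086015
d [ 0.0404 -0.0038  0.022 ] r [ 0.0007 -0.0038 -0.002 ]
```

```bash
python3 -m inch '[{"dx":0.015,"dy":-0.003,"dz":0.010,"rx":0,"ry":0,"rz":0},{"dx":0.028,"dy":-0.003,"dz":0.017,"rx":0,"ry":0,"rz":0},{"dx":0.034,"dy":-0.003,"dz":0.019,"rx":0,"ry":0,"rz":0},{"dx":0.039,"dy":-0.003,"dz":0.021,"rx":0,"ry":0,"rz":0},{"dx":0.044,"dy":-0.003,"dz":0.023,"rx":0,"ry":0,"rz":0}]';python3 -m inch '[{"dx":0.005,"dy":0,"dz":0.002,"rx":0,"ry":0,"rz":0},{"dx":0.01,"dy":0,"dz":0.004,"rx":0,"ry":0,"rz":0},{"dx":0.015,"dy":0,"dz":0.006,"rx":0,"ry":0,"rz":0},{"dx":0.02,"dy":0,"dz":0.008,"rx":0,"ry":0,"rz":0},{"dx":0.025,"dy":0,"dz":0.010,"rx":0,"ry":0,"rz":0}]'; python3 go.py -0.1142 -0.0735 0.034 0.4
```

```text
time: 10.0
tool_pos: [0.4646, -0.178, 0.0313]
tool_rot: [0.007, 0.979, -0.038, 0.2]
contact_force: [-1.2, 1.6, -0.1]
gripper_width: 0.002
grasp_force: 1.0
time: 10.5
tool_pos: [0.4863, -0.1812, 0.0321]
tool_rot: [0.008, 0.979, -0.039, 0.201]
contact_force: [-2.3, 1.5, -1.2]
gripper_width: -0.005
grasp_force: 1.0
toolz [ 0.39 -0.03 -0.92]
now chest [-0.1299 -0.0724  0.0321] F [-2.3  1.5 -1.2] t 10.5 g -0.00546133075601912
d [0.019  0.0014 0.0055] r [-0.0002 -0.0029  0.0002]
```

```bash
python3 -m inch '[{"dx":0.004,"dy":0,"dz":0.0016,"rx":0,"ry":0,"rz":0},{"dx":0.008,"dy":0,"dz":0.0032,"rx":0,"ry":0,"rz":0},{"dx":0.011,"dy":0,"dz":0.0044,"rx":0,"ry":0,"rz":0},{"dx":0.013,"dy":0,"dz":0.0052,"rx":0,"ry":0,"rz":0},{"dx":0.015,"dy":0,"dz":0.006,"rx":0,"ry":0,"rz":0}]';python3 go.py -0.1142 -0.0735 0.034 0.4
```

```text
time: 11.0
tool_pos: [0.4993, -0.1824, 0.0327]
tool_rot: [0.008, 0.979, -0.039, 0.201]
contact_force: [-1.5, -0.6, -1.7]
gripper_width: 0.001
grasp_force: 1.0
toolz [ 0.39 -0.03 -0.92]
now chest [-0.1169 -0.0725  0.0327] F [-1.5 -0.6 -1.7] t 11.0 g 0.001297844880325598
d [ 0.0037  0.0013 -0.0002] r [ 0.     -0.0034  0.0004]
```

```bash
python3 -m inch '[{"dx":0.0012,"dy":0,"dz":0.0005,"rx":0,"ry":0,"rz":0},{"dx":0.0024,"dy":0,"dz":0.001,"rx":0,"ry":0,"rz":0},{"dx":0.0036,"dy":0,"dz":0.0015,"rx":0,"ry":0,"rz":0},{"dx":0.0048,"dy":0,"dz":0.002,"rx":0,"ry":0,"rz":0},{"dx":0.0056,"dy":0,"dz":0.0024,"rx":0,"ry":0,"rz":0}]';python3 go.py -0.1142 -0.0735 0.034 0.4
```

```text
time: 11.5
tool_pos: [0.5021, -0.1825, 0.0323]
tool_rot: [0.008, 0.979, -0.037, 0.198]
contact_force: [-26.2, 1.4, 17.6]
gripper_width: 0.002
grasp_force: 12.8
toolz [ 0.39 -0.03 -0.92]
now chest [-0.1141 -0.0724  0.0323] F [-26.2   1.4  17.6] t 11.5 g 0.0024461033962725346
d [ 0.0007  0.0013 -0.002 ] r [-0.0007  0.0006  0.0018]
```

Right drawer is home, at the same x as the left. Back off and check.

```bash
python3 -m inch '[{"dx":-0.03,"dy":0,"dz":-0.012,"rx":0,"ry":0,"rz":0},{"dx":-0.08,"dy":0,"dz":-0.033,"rx":0,"ry":0,"rz":0},{"dx":-0.1,"dy":0,"dz":-0.06,"rx":0,"ry":0,"rz":0},{"dx":-0.1,"dy":0,"dz":-0.12,"rx":0,"ry":0,"rz":0},{"dx":-0.1,"dy":0,"dz":-0.17,"rx":0,"ry":0,"rz":0}]';python3 go.py -0.2 -0.0735 0.16 0.4
python3 - <<'E'
from fit import *; import cv2
for c in("top","scene"):
    im=optics.grab_frame(c)[...,::-1]; a=im[165:285,285:445] if c=="top" else im[110:260,230:390]
    cv2.imwrite(f"pics/{c}3.png",cv2.resize(a,(800 if c=="top" else 640,600),interpolation=cv2.INTER_CUBIC))
E
```

```text
time: 12.0
tool_pos: [0.3769, -0.1726, 0.128]
tool_rot: [0.009, 0.979, -0.039, 0.202]
contact_force: [1.6, -1.6, 0.5]
gripper_width: -0.0
grasp_force: 0.0
toolz [ 0.39 -0.03 -0.92]
now chest [-0.2397 -0.0725  0.128 ] F [ 1.6 -1.6  0.5] t 12.0 g -8.786225810204896e-06
d [ 0.0614  0.0013 -0.0171] r [ 0.0007 -0.0048  0.0001]
```

View pics/scene3.png

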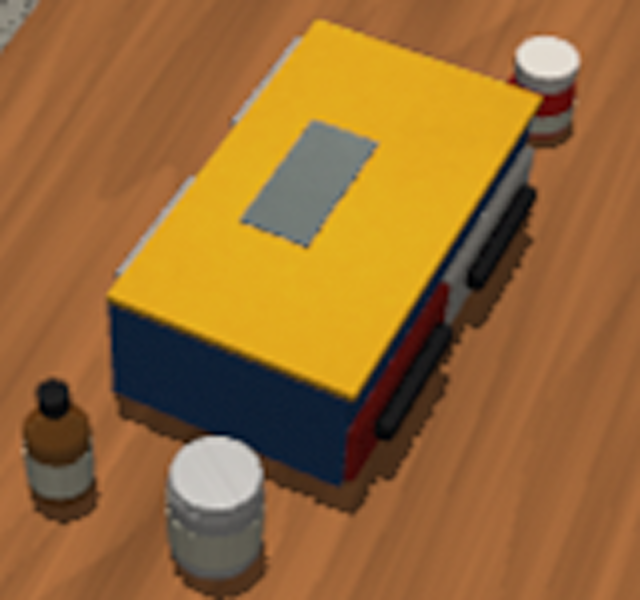

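View pics/top3.png

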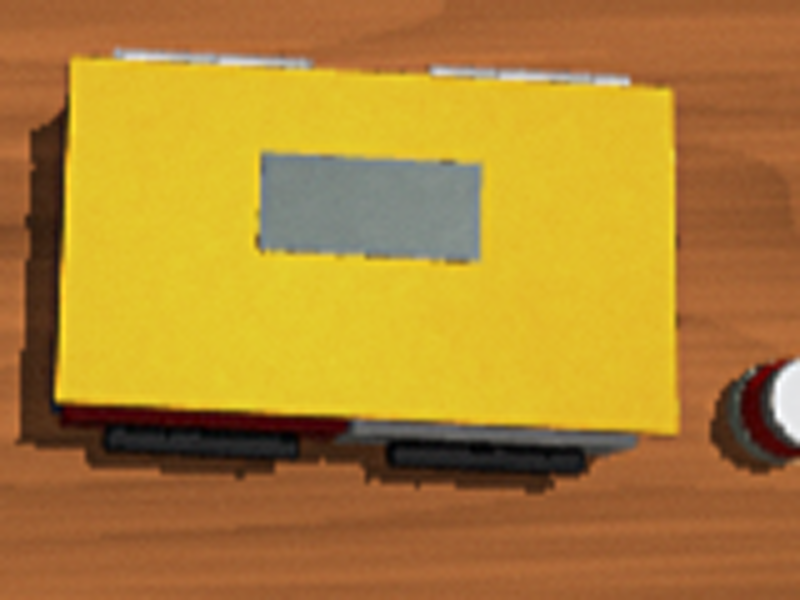

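Both views show the lid flat and the drawer fronts tight against the face (pulls near (200,440) and (485,457) in the top crop). The bottle, tin and jar are standing where they were.

```bash
python3 -m inch '[{"dx":0,"dy":0,"dz":0,"rx":0,"ry":0,"rz":0},{"dx":0,"dy":0,"dz":0,"rx":0,"ry":0,"rz":0}]' >/dev/null; python3 -c "
from plant import ticket;print(ticket.job_done())"
```

```text
the job is handed in; nothing more can be done
None
```

The job is handed in at about 12 s of robot time: the lid is shut, both drawers are fully home, and the bottle, jar and tin stand where they were.

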